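# Square a carton up on the measuring board and bring the stop to it

## Task

Set the carton lying on the measuring board up for reading its size: push it along the board into the corner, its long side flush against the back fence and its end flush against the side fence, and push the sliding stop along the back fence up against the carton's other end. Only push, with the fingertips or the outside of the fingers: do not pick up or tip the carton or pinch the stop between the fingers, and leave everything else on the bench where it is. Finish clear of it all, with carton and stop at rest in place.

Things in the scene. Friction and masses are not known exactly. Their poses are not given: they have to be found in the camera images.
- board: Carton measuring board, screwed down; place and turn vary. White base 260 mm (x) by 460 mm (y), 12 mm thick. Origin: centre of its underside on the bench; x points away from the robot (within 0.15 rad), y to its left, z up. Aluminium back fence along the far edge: measuring face is the plane x = +100 mm, 14 mm thick, whole width, top 52 mm above the bench. Near and right sides are open.
- corner (a point): Inner corner of the board where back fence and side fence meet, at the board's top, 12 mm above the bench (board x = 100, y = 200 mm). The side fence is an aluminium bar at the left: measuring face is the plane board y = +200 mm, it runs from x = -128 to 100 mm, 14 mm thick, top 52 mm above the bench. Axes as the board.
- carton: Closed brown carton lying on the board between fences and stop: 110 mm (own x, short side) by 160 mm (own y, long side), 60 mm high, 0.25 to 0.5 kg, rigid; tape along its top, blank label. Origin: centre of its underside. Starts clear of both fences, turned up to 0.3 rad from the board; its +x face is the one nearer the back fence, its +y end the one nearer the side fence.
- carton_far_left (a point): Upright edge of the carton at its own +x, +y corner, half-way up: the one that belongs in the corner of the board. Axes as the carton.
- carton_far_right (a point): Upright edge of the carton at its own +x, -y corner, half-way up. Axes as the carton.
- carton_near_left (a point): Upright edge of the carton at its own -x, +y corner, half-way up. Axes as the carton.
- stop (a joint): Sliding stop: an aluminium jaw plate square to the back fence, on a black saddle that rides on that fence. Value in m: 0 parked at the right, grows as it moves left along board +y to the side fence (at most 0.30). The jaw's left (measuring) face lies at board y = -200 mm + value. Slides with about 2 N of drag, no spring, stays where it is left.
- stop_push (a point): Point on the right-hand (outer, board -y) face of the stop's jaw plate, where it can be pushed: 40 mm above the bench, on board x = 45 mm. Plate with strip 8 mm thick, board x = 0 to 95 mm, 14 to 64 mm above the bench. The black saddle beside it (board x > 89 mm) reaches 60 mm to the right of the measuring face and is 64 mm high. Axes as the board.
- stop_face (a point): Point on the left-hand (measuring) face of the jaw, which carries a black plastic wear strip 3 mm thick: 8 mm in board +y from stop_push, same height. Axes as the board.
- tape_roll: Bystander: roll of tan packing tape lying flat on the right near part of the board, 92 mm across, 48 mm high. Origin: centre of its underside.
- marker: Bystander: grey and black marker pen lying on the bench near the board's right near corner, 135 mm long, 19 mm thick. Origin under its middle.
- cutter: Bystander: grey and black safety cutter lying on the bench at the left of the board, 160 mm long, 28 mm wide, 20 mm high. Origin under its middle.
- small_carton: Bystander: a smaller brown carton on the bare bench, not on the board, 90 by 130 mm, 70 mm high; at the left or at the right (it changes places with the scanner). Origin: centre of its underside.
- scanner: Bystander: grey and black hand scanner lying on its side on the bench, about 100 by 150 mm, 44 mm high; at the right or left. Origin under its head.
- bottle: Bystander: small jar standing behind the back fence, 52 mm across, 85 mm high. Origin: centre of its underside.

How it is judged:
At the end, for the whole second after the job is handed in: The carton lies flat on the board with both ends of its long far side within 4 mm of the back fence and both edges of its left end within 4 mm of the side fence; the measuring face of the stop is within 4 mm of the carton's right end; carton and stop are at rest (x of each of carton_far_left, carton_far_right in the frame of board above 0.096 m and y of each of carton_far_left, carton_near_left in the frame of board above 0.196 m and y of stop_face in the frame of carton above -0.084 m and z of carton in the frame of board below 0.015 m and angle between carton's own z axis and vertical below 0.04 rad and linear speed of carton below 0.01 m/s and velocity of joint stop between -0.01 and 0.01 m/s); the robot touches nothing.
It fails at once if the carton is lifted more than 8 mm off the board or tipped (z of carton in the frame of board above 0.02 m or angle between carton's own z axis and vertical above 0.12 rad).
It fails at once if the stop is pinched between the fingers (its jaw or its saddle pressed from both sides at once) ((contact force between the fingers and stop_c0 above 1 N and contact force between the fingers and stop_c1 above 1 N) or (contact force between the fingers and stop_c3 above 1 N and contact force between the fingers and stop_c4 above 1 N)).
It fails at once if a bystander (tape roll, marker, cutter, small carton, scanner or jar) is moved more than 15 mm (distance of any of tape_roll, marker, cutter, small_carton, scanner, bottle from where it was at the start of the episode above 0.015 m).
It also fails if it takes over 51 s, if anything falls off the work surface, if the arm or the gripper's body presses on something with over 40 N, if the wrist force passes 120 N, or if a joint passes its speed limit or range.

## Robot

A 6-joint arm with a two-finger parallel gripper is mounted at the origin on the work surface. World frame = base frame: x ahead of the robot, y to its left, z up, the work surface at z = 0. Lengths are in m, angles in rad, forces in N, time in s.
With the tool pointing down it reaches from about 0.375 to 0.9 m from the base axis. Payload 3.1 kg.
Tool frame: the origin (TCP) lies on the front face of the gripper's body, between the roots of the fingers; the fingertips stand 70 mm ahead of it and the grasp point (between the pads) lies 51 mm ahead of it (r.hold_point_z is the z of the grasp point in the tool frame, in m); z points along the fingers, x is the direction in which the jaws open and shut, and the axes are right-handed (so a half turn about z gives the same grasp; the last joint's range is limited). The gripper opens to 87 mm and grips with 3 to 60 N. Pads are 19 mm wide; open, the fingers measure 117 mm over their backs; the gripper's body (75 mm by 190 mm) begins 51 mm behind the grasp point.
Start: joints at [1.042, 0.527, 1.433, -0, 1.181, -0.178], TCP at [0.214, 0.587, 0.292] pointing down, gripper open.
Joint ranges: [-3.08, 3.08], [-0.75, 2.2], [0.22, 2.44], [-1.43, 4.57], [0, 2.65], [-2.85, 2.85]. Speed limits (rad/s): [2.79, 2.79, 3.14, 3.14, 3.14, 3.14].

## Interface

Orientations are given as [roll, pitch, yaw] about the fixed x, y, z axes, in that order (R = Rz(yaw) Ry(pitch) Rx(roll)).
In Python, from plant import r, vision gives the robot as it stands.
- The arm moves only by the tool step_arm, never from a script. Its argument "increments" is a list that holds one entry, the list of rows, each a list of 5 numbers: the shift along the tool's x, y, z in cm, then the turn about the tool's z in degrees, then the gripper's target within -1 to 1 (fully open at 1, half-way at 0, shut at -1). In form: [[[x, y, z, turn, gripper], ...]]. A call has 1 to 12 rows; each row is the pose to reach, as a shift and turn from the pose commanded when the call began, along the tool's axes at that moment; what a row does not reach only later rows make up. A row lasts 1/10 s, in which the tool goes at most 50 mm and 8.59 degrees, less where a joint would pass 70% of its speed; a pose out of reach is approached as far as the arm can. A call with a gripper value outside its range is refused whole. The fingers move at their own pace and stop on an object; the grip force is fixed at half the most. Time passes only in rows, so rows that repeat a pose let the fingers close. It gives the time, the measured TCP pose, the force and the opening at its end, in the units of the state.
- r.get_obs(): the state, without advancing time (a new reading comes with each control period).
- vision.snapshot(name): name is "side" or "top" or "wrist"; returns a dict with "img" (384x512x3 uint8, blue, green, red), "fovy" (degrees; the focal length in pixels is half the picture's height over the tangent of half this angle, whatever the lens; pixels are square), "cx", "cy" (the principal point, pixels), "rvec" (rotation vector, rad) and "tvec" (3), from world to camera coordinates, as OpenCV has them. Camera axes: x right, y down, z forward; pixel columns grow to the right and rows downward; lengths in m; the calibration is good to about 2 mm. A picture is of the moment at which its call begins. There is no depth.
- r.job_done(): hands the job in, once; it reports no verdict.
The state is a dict: "time_s": time; "joint_pos": joint angles; "qd": joint speeds; "effort": joint torques, N m; "position": TCP position; "tcp_rot": TCP orientation; "force": force on the tool from outside, world axes, zero at the start; "ft_torque": the same for the moment, N m; "opening": finger opening in m.
Only numpy, scipy, OpenCV 4.12 (cv2) and the standard library are available. Lean on these libraries where they do the work, as an engineer would, in place of code of your own. Each camera call takes 0.05 s, during which the arm holds its last target.

## Working session

There is one attempt and no reset: what is moved stays moved. The work goes in short steps, Python scripts to look and compute and a tool call to move; the robot and the scene stay as the last step left them, time stands still between calls to the robot, and variables do not carry over. Pictures are saved under pics/ and viewed, and the job is handed in when it is done.

Besides the shell and the picture viewer there is one more tool, called after "Emit:" by a JSON object that holds its "method" and its "body", one argument or row to a line. step_arm: Moves the arm, as the interface text tells. Its arguments: {"type":"object","properties":{"increments":{"type":"array","items":{"type":"array","items":{"type":"array","items":{"type":"number"}}}}},"required":["increments"]}

```bash
ls; mkdir -p pics
python3 - <<'E'
from plant import r, vision
import cv2
print(r.get_obs())
for n in ["top","side"]:
    s=vision.snapshot(n); cv2.imwrite(f"pics/{n}0.png",cv2.resize(s["img"],(800,600),interpolation=cv2.INTER_CUBIC))
    print(n,s["fovy"],s["cx"],s["cy"],s["rvec"],s["tvec"])
E
```

```text
pics
{'time_s': 0.0, 'joint_pos': array([ 1.04250548e+00,  5.28456265e-01,  1.43389719e+00, -1.58024762e-05,
        1.18134929e+00, -1.78500867e-01]), 'qd': array([-1.50902681e-03, -8.29996910e-04, -2.04598609e-03,  4.09617800e-04,
       -5.96154727e-04,  8.12228367e-05]), 'effort': array([ 7.00230958e-04, -4.40058947e+01, -1.76587629e+01,  6.34296192e-02,
        5.84631076e-02, -1.51138088e-04]), 'position': array([0.21387084, 0.58665945, 0.29127916]), 'tcp_rot': array([-3.14123237e+00,  2.07915754e-03,  1.22101274e+00]), 'force': array([-0.23827656,  0.28902816, -0.33287172]), 'ft_torque': array([-0.02520773,  0.03934143, -0.00585462]), 'opening': 0.0872319277830127}
top 48.581548406162256 248.63745544433982 193.2037387654815 [ 2.15062053 -2.09228565  0.22545794] [-0.01646202  0.6095485   1.32829484]
side 51.9789900423157 247.58345916557693 185.9684183187874 [ 2.11939438 -0.83215803  0.4332834 ] [-0.42228047  0.27476306  0.9345327 ]
```

View pics/top0.png

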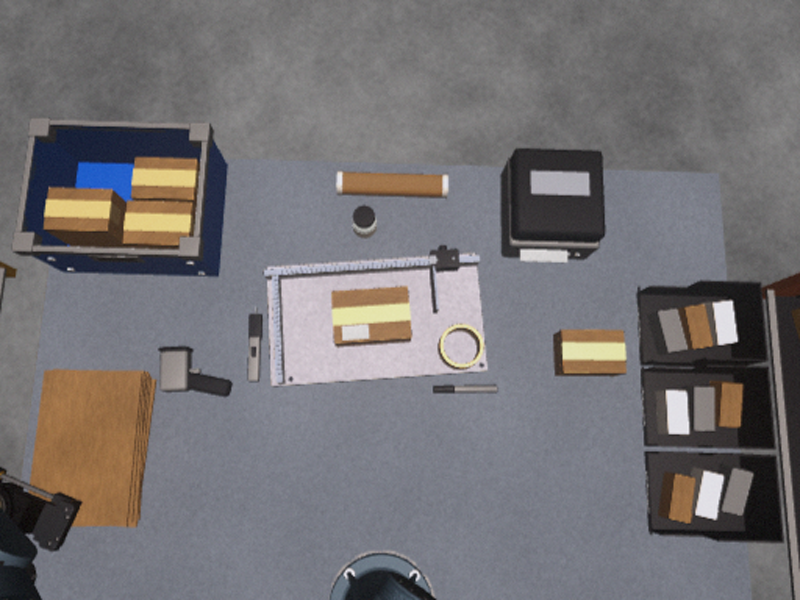

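View pics/side0.png

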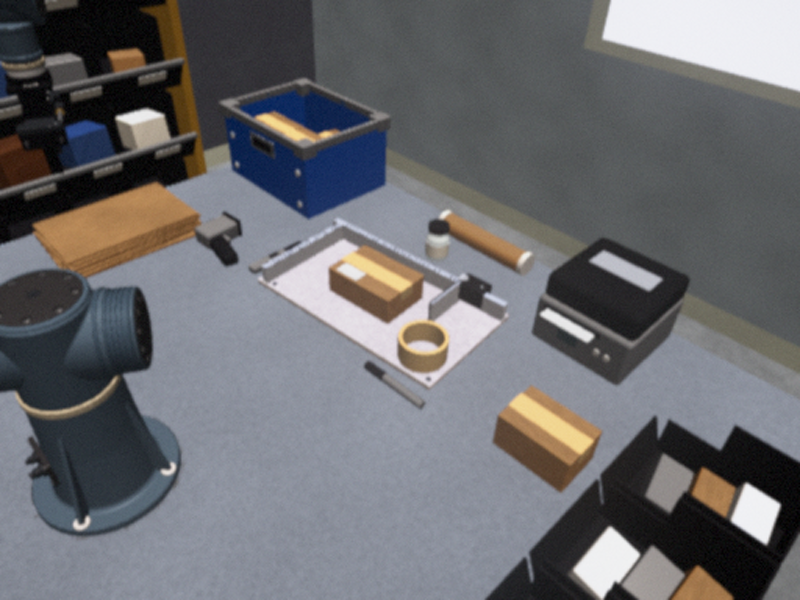

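Run:
```python
import cv2
from plant import vision
s=vision.snapshot("top")
cv2.imwrite("pics/top1.png",cv2.resize(s["img"][145:260,160:320],None,fx=5,fy=5,interpolation=cv2.INTER_CUBIC))
s=vision.snapshot("side")
cv2.imwrite("pics/side1.png",cv2.resize(s["img"][135:255,165:330],None,fx=4.8,fy=4.8,interpolation=cv2.INTER_CUBIC))
```

```text
(no output)
```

View pics/top1.png

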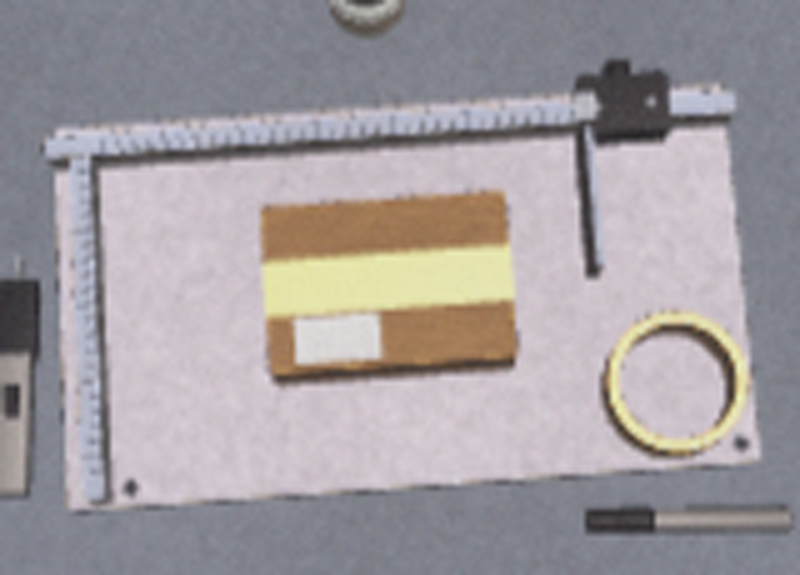

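View pics/side1.png

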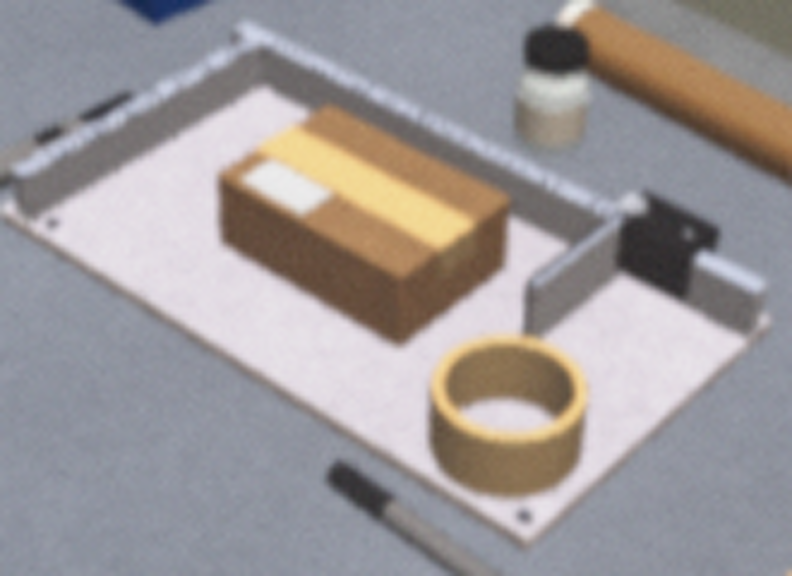

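```bash
cat > h.py <<'E'
import numpy as np, cv2
from scipy.optimize import least_squares
def proj(s,P):
    f=s["img"].shape[0]/2/np.tan(np.radians(s["fovy"])/2)
    K=np.array([[f,0,s["cx"]],[0,f,s["cy"]],[0,0,1.]])
    return cv2.projectPoints(np.array(P,float).reshape(-1,3),np.array(s["rvec"],float),np.array(s["tvec"],float),K,None)[0].reshape(-1,2)
def pose(p,P,z0=0):
    P=np.array(P,float);c,n=np.cos(p[2]),np.sin(p[2])
    return np.c_[p[0]+c*P[:,0]-n*P[:,1],p[1]+n*P[:,0]+c*P[:,1],P[:,2]+z0]
def fit(obs,z0=0,guess=(.6,0,0)):
    # obs: list of (snapshot, localpts, pixels)
    f=lambda p:np.concatenate([(proj(s,pose(p,L,z0))-np.array(px)).ravel() for s,L,px in obs])
    q=least_squares(f,guess,loss="soft_l1",f_scale=1.); return q.x,f(q.x)
def inv(p,P):
    P=np.array(P,float)-np.array([p[0],p[1],0]);c,n=np.cos(p[2]),np.sin(p[2])
    return np.c_[c*P[:,0]+n*P[:,1],-n*P[:,0]+c*P[:,1],P[:,2]]
def un(px,k,o): return (np.array(px,float)+.5)/k-.5+np.array(o)
def back(s,px,z):
    f=lambda q:(proj(s,[[q[0],q[1],z]])[0]-px)
    return least_squares(f,[.6,0]).x
E
python3 - <<'E'
from h import *
from plant import vision
T=vision.snapshot("top");S=vision.snapshot("side")
ut=lambda l:un(l,5,(160,145)); us=lambda l:un(l,4.8,(165,135))
Bt=[[-.13,.23,.012],[-.13,-.23,.012],[.1,.23,.052],[.1,-.23,.052],[.114,.23,.052],[.114,-.23,.052],[-.128,.2,.052]]
bt=ut([(72,509),(760,459),(45,159),(736,113),(44,140),(735,91),(105,500)])
Bs=[[-.13,.23,.012],[-.13,-.23,.012],[.1,-.23,.052]]
bs=us([(8,210),(527,538),(757,292)])
for o in ([(T,Bt,bt)],[(T,Bt,bt),(S,Bs,bs)]):
    b,res=fit(o);print("board",b.round(4),res.reshape(-1,2).round(2).tolist())
x,y,h=.055,.08,.06
Ct=[[x,y,h],[x,-y,h],[-x,-y,h],[-x,y,h]]
ct=ut([(262,207),(507,190),(517,362),(272,377)])
Cs=[[x,y,h],[x,-y,h],[-x,-y,h],[-x,y,h],[-x,-y,0],[x,-y,0],[-x,y,0]]
cs=us([(327,105),(508,202),(402,276),(220,178),(400,344),(505,265),(224,243)])
for o in ([(T,Ct,ct)],[(T,Ct,ct),(S,Cs,cs)]):
    c,res=fit(o,.012);print("carton",c.round(4),res.reshape(-1,2).round(2).tolist())
print("carton corners in board",inv(b,pose(c,Ct)).round(4), c[2]-b[2])
np.savetxt("b.txt",b);np.savetxt("c.txt",c)
# stop jaw left face z=64: tip and tape
for p,z in [((588,275),.064),((598,272),.064)]: print("jaw",inv(b,[[*back(T,ut([p])[0],z),z]]).round(4))
tr=back(T,ut([(677,382)])[0],.048);print("tape",tr,inv(b,[[*tr,0]]).round(4))
for p in [(586,520),(792,518)]: q=back(T,ut([p])[0],.01);print("marker",q,inv(b,[[*q,0]]).round(4))
for p in [(40,280),(38,493)]: q=back(T,ut([p])[0],.02);print("cutter",inv(b,[[*q,0]]).round(4))
q=back(T,ut([(366,5)])[0],.085);print("jar",inv(b,[[*q,0]]).round(4))
E
```

```text
board [0.5846 0.0272 0.1004] [[-0.68, 0.53], [0.48, 0.34], [0.05, -0.12], [0.06, -0.41], [0.09, -0.42], [-0.16, -0.05], [0.1, 0.09]]
board [0.5852 0.027  0.101 ] [[-0.6, 0.38], [0.54, 0.1], [0.09, -0.27], [0.08, -0.63], [0.13, -0.57], [-0.14, -0.27], [0.19, -0.08], [-2.09, -0.33], [0.13, 0.49], [-0.25, 0.36]]
carton [0.58   0.0355 0.0928] [[-0.1, 0.19], [0.02, 0.55], [0.51, -0.45], [-0.39, -0.25]]
carton [0.5818 0.0356 0.1032] [[-0.26, -0.08], [-0.18, -0.22], [0.65, -1.28], [-0.2, -0.56], [0.23, -0.07], [0.69, -0.68], [-0.22, 0.54], [-1.04, -0.76], [-0.29, 1.68], [0.17, 1.18], [-1.2, 0.67]]
carton corners in board [[ 0.0522  0.089   0.06  ]
 [ 0.0526 -0.071   0.06  ]
 [-0.0574 -0.0712  0.06  ]
 [-0.0578  0.0888  0.06  ]] 0.0021562817816167396
jaw [[-0.0067 -0.12    0.064 ]]
jaw [[-0.0052 -0.1267  0.064 ]]
tape [ 0.52440233 -0.15331905] [[-0.0787 -0.1733  0.    ]]
marker [ 0.43610502 -0.09808941] [[-0.161  -0.1094  0.    ]]
marker [ 0.44111511 -0.23455473] [[-0.1698 -0.2457  0.    ]]
cutter [[0.0243 0.2419 0.    ]]
cutter [[-0.1175  0.2485  0.    ]]
jar [[0.1796 0.0116 0.    ]]
```

```bash
cat >> h.py <<'E'
def plan(x,y,tz,yawb):
    from plant import r
    b=np.loadtxt("b.txt");o=r.get_obs();p=o["position"];yaw=o["tcp_rot"][2]
    t=pose(b,[[x,y,0]])[0]; d=t-p; d[2]=tz+.07-p[2]
    c,n=np.cos(yaw),np.sin(yaw)
    turn=-(b[2]+yawb-yaw)
    turn=(turn+np.pi)%(2*np.pi)-np.pi
    print("t",o["time_s"],"inc cm/deg",np.round([100*(c*d[0]+n*d[1]),100*(n*d[0]-c*d[1]),-100*d[2],np.degrees(turn)],2),"board tip",inv(b,[p])[0].round(4)-[0,0,.07],"F",o["force"].round(1),"op",round(o["opening"],4),"rot",o["tcp_rot"].round(3))
E
python3 -c "
from h import *
plan(-.095,.009,.10,np.pi/2)"
```

```text
t 0.3 inc cm/deg [-43.22  45.12  12.19 -25.83] board tip [-0.3128  0.5946  0.2219] F [-0.  -0.7  0.2] op 0.0865 rot [-3.141e+00  1.000e-03  1.221e+00]
```

Emit:
{"method": "step_arm", "body": {
  "increments": [
    [[-3,3,0,-2,1],[-7,7.2,0,-6,1],[-11,11.4,0,-12,1],[-15,15.6,2,-18,1],[-19,19.8,4,-24,1],[-23,24,6,-25.8,1],[-27,28.2,8,-25.8,1],[-31,32.4,10,-25.8,1],[-35,36.6,12,-25.8,1],[-39,40.8,12.2,-25.8,1],[-42,44,12.2,-25.8,1],[-43.2,45.1,12.2,-25.8,1]]
  ]
}}

```text
time_s: 1.5
position: [0.4693, 0.0688, 0.1756]
tcp_rot: [3.142, -0.0, 1.671]
force: [0.4, 0.7, 0.4]
opening: 0.0868
```

```bash
python3 -c "
from h import *
plan(-.095,.009,.025,np.pi/2)"
```

```text
t 1.5 inc cm/deg [-4.42  1.62  8.06 -0.04] board tip [-0.1112  0.0532  0.1056] F [0.4 0.7 0.4] op 0.0868 rot [ 3.142 -0.     1.671]
```

Emit:
{"method": "step_arm", "body": {
  "increments": [
    [[0,0,0,0,1]]
  ]
}}

```text
time_s: 1.6
position: [0.473, 0.0655, 0.1758]
tcp_rot: [3.136, 0.002, 1.664]
force: [-0.5, 0.5, 0.3]
opening: 0.0869
```

```bash
python3 -c "
from h import *
plan(-.095,.009,.025,np.pi/2)"
```

```text
t 1.6 inc cm/deg [-4.05  1.31  8.08 -0.46] board tip [-0.1078  0.0496  0.1058] F [-0.5  0.5  0.3] op 0.0869 rot [3.136e+00 2.000e-03 1.664e+00]
```

Emit:
{"method": "step_arm", "body": {
  "increments": [
    [[-2,0.6,0,0,1],[-4,1.2,0,0,1],[-4,1.2,3,0,1],[-4,1.2,6,0,1],[-4,1.2,8,0,1],[-4,1.2,8,0,1]]
  ]
}}

```text
time_s: 2.2
position: [0.483, 0.0327, 0.0941]
tcp_rot: [-3.137, -0.001, 1.671]
force: [-0.5, 0.5, 0.3]
opening: 0.087
```

Run:
```python
from h import *
from plant import vision
S=vision.snapshot("side")
cv2.imwrite("pics/side2.png",cv2.resize(S["img"][105:255,145:345],None,fx=4,fy=4,interpolation=cv2.INTER_CUBIC))
plan(-.0,.009,.025,np.pi/2)
```

```text
t 2.25 inc cm/deg [-6.900e-01  1.005e+01  3.000e-02 -1.000e-02] board tip [-0.1005  0.0159  0.0253] F [0.4 0.1 0.3] op 0.087 rot [-3.139e+00 -1.000e-03  1.672e+00]
```

View pics/side2.png

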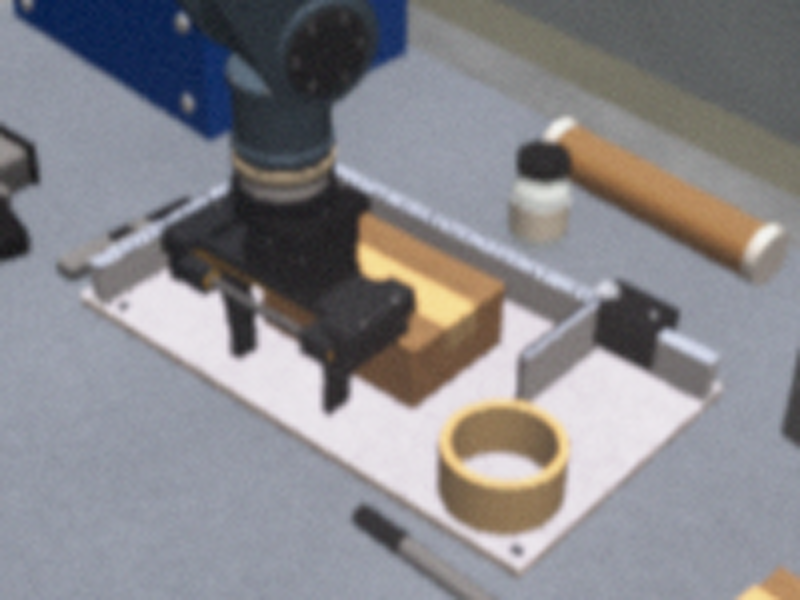

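Emit:
{"method": "step_arm", "body": {
  "increments": [
    [[-0.3,1,0,0,1],[-0.7,2,0,0,1],[-0.7,2.7,0,0,1],[-0.7,3.2,0,0,1],[-0.7,3.7,0,0,1],[-0.7,4.2,0,0,1],[-0.7,4.7,0,0,1],[-0.7,5.2,0,0,1],[-0.7,5.7,0,0,1],[-0.7,6.2,0,0,1],[-0.7,6.7,0,0,1],[-0.7,7.2,0,0,1]]
  ]
}}

```text
time_s: 3.45
position: [0.5573, 0.0324, 0.096]
tcp_rot: [3.142, 0.0, 1.671]
force: [-3.1, -0.1, 2.2]
opening: 0.0869
```

Emit:
{"method": "step_arm", "body": {
  "increments": [
    [[0,0.3,0,0,1],[0,0.5,0,0,1],[0,0.7,0,0,1]]
  ]
}}

```text
time_s: 3.75
position: [0.5637, 0.0331, 0.096]
tcp_rot: [-3.141, 0.0, 1.671]
force: [-2.4, -1.3, 1.3]
opening: 0.0873
```

Emit:
{"method": "step_arm", "body": {
  "increments": [
    [[0,0.2,0,0,1]]
  ]
}}

```text
time_s: 3.85
position: [0.564, 0.0332, 0.096]
tcp_rot: [-3.137, -0.0, 1.671]
force: [-10.0, -2.8, 6.1]
opening: 0.0871
```

Emit:
{"method": "step_arm", "body": {
  "increments": [
    [[0,0.2,0,0,1]]
  ]
}}

```text
time_s: 3.95
position: [0.5641, 0.0333, 0.0959]
tcp_rot: [-3.132, -0.001, 1.671]
force: [-13.5, -4.5, 10.0]
opening: 0.0871
```

Run:
```python
from h import *
plan(-.0,.009,.025,np.pi/2)
```

```text
t 3.95 inc cm/deg [ 0.06  2.04  0.09 -0.07] board tip [-0.0204  0.0084  0.0259] F [-13.5  -4.5  10. ] op 0.0871 rot [-3.132e+00 -1.000e-03  1.671e+00]
```

Emit:
{"method": "step_arm", "body": {
  "increments": [
    [[0,-1,0,0,1],[0,-3,0,0,1],[0,-3,-4,0,0.5],[0,-3,-8,4,0],[0,-1,-9,12,0],[2,1,-9,20,0],[5,2,-9,28,0],[7,3,-9,36,0],[9,3.5,-9,44,0],[9,4,-9,52,0],[9,4,-9,60,0],[9,4,-9,60,0]]
  ]
}}

```text
time_s: 5.15
position: [0.5997, 0.1275, 0.1862]
tcp_rot: [3.14, -0.003, 0.625]
force: [-0.2, -0.1, -0.5]
opening: 0.0435
```

Run:
```python
from h import *
plan(.04,-.095,.115,0)
```

```text
t 5.15 inc cm/deg [-8.34 17.53  0.12 30.01] board tip [0.0245 0.0985 0.1162] F [-0.2 -0.1 -0.5] op 0.0435 rot [ 3.14e+00 -3.00e-03  6.25e-01]
```

Emit:
{"method": "step_arm", "body": {
  "increments": [
    [[-2,4.2,0,8,0],[-4,8.4,0,16,0],[-6,12.6,0,24,0],[-7.8,16.4,0,30,0],[-8.3,17.5,0,30,0],[-8.3,17.5,0,30,0],[-8.3,17.5,0,30,0]]
  ]
}}

```text
time_s: 5.85
position: [0.633, -0.0627, 0.1859]
tcp_rot: [-3.141, 0.0, 0.102]
force: [-0.2, 0.3, 1.0]
opening: 0.0435
```

Run:
```python
from h import *
from plant import vision
plan(.04,-.095,.025,0)
for n in ("wrist","side"):
    S=vision.snapshot(n)
    I=S["img"] if n=="wrist" else S["img"][105:255,145:345]
    cv2.imwrite(f"pics/{n}3.png",cv2.resize(I,(800,600),interpolation=cv2.INTER_CUBIC))
```

```text
t 5.85 inc cm/deg [0.15 0.1  9.09 0.06] board tip [ 0.0385 -0.094   0.1159] F [-0.2  0.3  1. ] op 0.0435 rot [-3.141  0.     0.102]
```

View pics/wrist3.png

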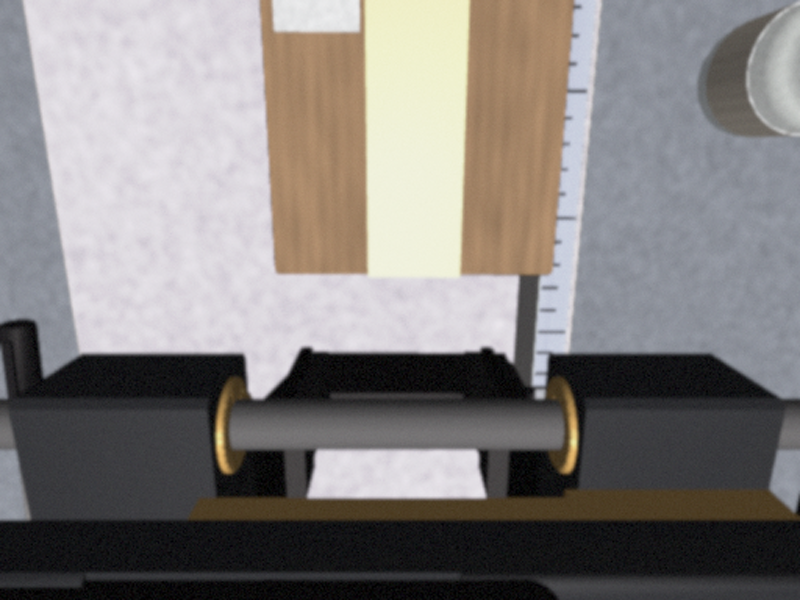

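View pics/side3.png

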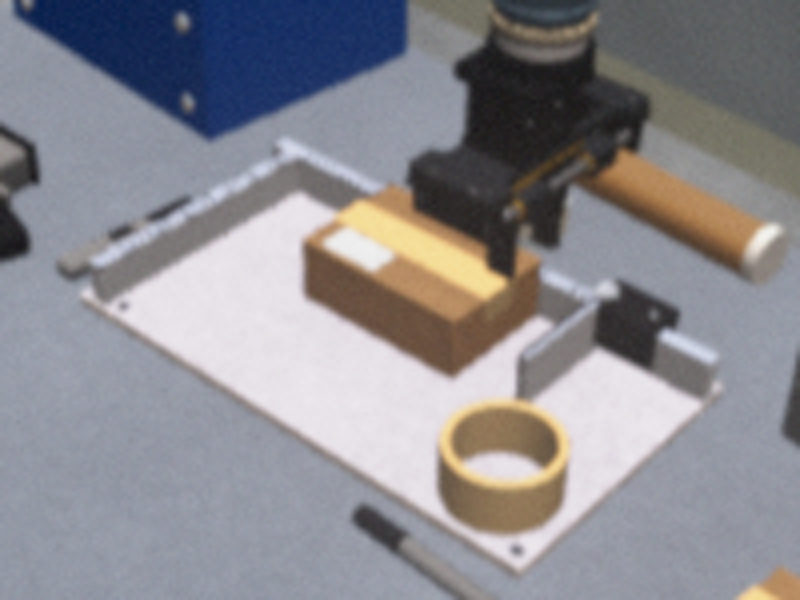

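Emit:
{"method": "step_arm", "body": {
  "increments": [
    [[0,0,2,0,0],[0,0,4,0,0],[0,0,6,0,0],[0,0,8,0,0],[0,0,9,0,0],[0,0,9,0,0]]
  ]
}}

```text
time_s: 6.55
position: [0.6323, -0.0618, 0.0946]
tcp_rot: [-3.14, 0.003, 0.103]
force: [0.8, -0.5, 0.0]
opening: 0.0432
```

Run:
```python
from h import *
from plant import vision
plan(.04,.0305,.025,0)
S=vision.snapshot("side")
cv2.imwrite(f"pics/side4.png",cv2.resize(S["img"][105:255,145:345],(800,600),interpolation=cv2.INTER_CUBIC))
```

```text
t 6.55 inc cm/deg [  0.23 -12.36  -0.04   0.1 ] board tip [ 0.0379 -0.0931  0.0246] F [ 0.8 -0.5  0. ] op 0.0432 rot [-3.14e+00  3.00e-03  1.03e-01]
```

View pics/side4.png

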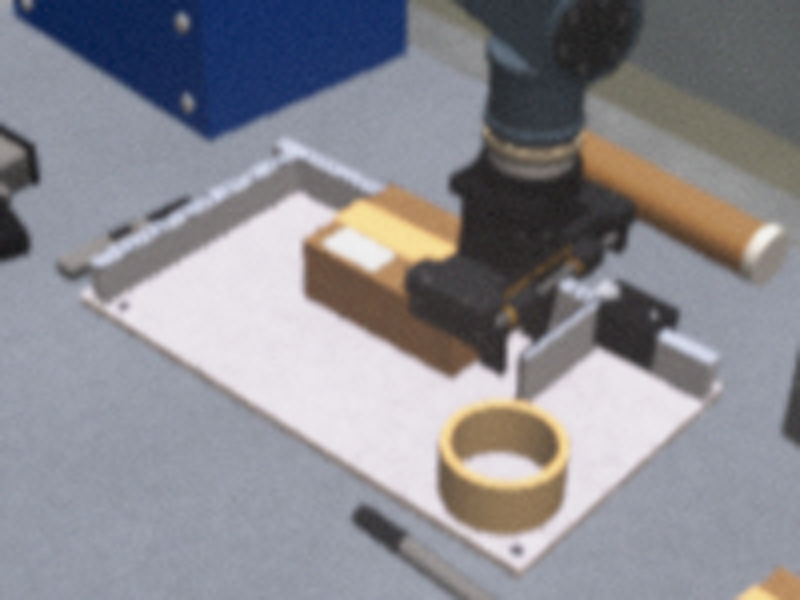

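Emit:
{"method": "step_arm", "body": {
  "increments": [
    [[0,-0.5,0,0,0],[0,-1,0,0,0],[0,-1.5,0,0,0],[0,-2.1,0,0,0],[0,-2.8,0,0,0],[0,-3.5,0,0,0],[0,-4.2,0,0,0],[0,-4.9,0,0,0],[0,-5.6,0,0,0],[0,-6.3,0,0,0],[0,-7,0,0,0],[0,-7.7,0,0,0]]
  ]
}}

```text
time_s: 7.8
position: [0.6264, 0.0125, 0.0971]
tcp_rot: [3.14, -0.002, 0.101]
force: [-0.8, -5.9, 3.8]
opening: 0.0433
```

Emit:
{"method": "step_arm", "body": {
  "increments": [
    [[0,-0.7,0,0,0],[0,-1.4,0,0,0],[0,-2,0,0,0],[0,-2.6,0,0,0],[0,-3.2,0,0,0],[0,-3.7,0,0,0],[0,-4.1,0,0,0],[0,-4.4,0,0,0],[0,-4.4,0,0,0]]
  ]
}}

```text
time_s: 8.7
position: [0.621, 0.0577, 0.0958]
tcp_rot: [-3.141, 0.0, 0.101]
force: [0.3, -0.9, 0.9]
opening: 0.0436
```

Run:
```python
from h import *
plan(.04,.0305,.025,0)
```

```text
t 8.7 inc cm/deg [ 0.13 -0.35  0.08 -0.02] board tip [0.0387 0.027  0.0258] F [ 0.3 -0.9  0.9] op 0.0436 rot [-3.141  0.     0.101]
```

Emit:
{"method": "step_arm", "body": {
  "increments": [
    [[0,-0.2,0,0,0],[0,-0.3,0,0,0]]
  ]
}}

```text
time_s: 8.9
position: [0.6207, 0.06, 0.0957]
tcp_rot: [-3.141, 0.001, 0.1]
force: [0.7, -3.0, 1.1]
opening: 0.0438
```

Emit:
{"method": "step_arm", "body": {
  "increments": [
    [[0,-0.2,0,0,0]]
  ]
}}

```text
time_s: 9.0
position: [0.6205, 0.0608, 0.0958]
tcp_rot: [3.139, 0.001, 0.101]
force: [0.5, -12.4, 1.8]
opening: 0.0431
```

Emit:
{"method": "step_arm", "body": {
  "increments": [
    [[0,-0.2,0,0,0]]
  ]
}}

```text
time_s: 9.1
position: [0.6205, 0.0609, 0.0958]
tcp_rot: [3.137, 0.001, 0.101]
force: [-1.3, -19.7, 1.8]
opening: 0.0434
```

Run:
```python
from h import *
plan(.04,.0305,.025,0)
```

```text
t 9.1 inc cm/deg [ 0.15 -0.03  0.08  0.02] board tip [0.0385 0.0302 0.0258] F [ -1.3 -19.7   1.8] op 0.0434 rot [3.137e+00 1.000e-03 1.010e-01]
```

Emit:
{"method": "step_arm", "body": {
  "increments": [
    [[0,1,0,0,0],[0,2.5,0,0,0],[0,2.5,-4,0,-0.5],[0,2.5,-8,0,-1],[0,5,-9,0,-1],[0.3,9,-9,0,-1],[0.6,13,-9,0,-1],[0.6,17,-9,0,-1],[0.6,19.3,-9,0,-1],[0.6,19.3,-9,0,-1],[0.6,19.3,-9,0,-1]]
  ]
}}

```text
time_s: 10.2
position: [0.6452, -0.1276, 0.1855]
tcp_rot: [-3.14, 0.001, 0.099]
force: [-1.2, 0.8, 0.4]
opening: 0.0004
```

Run:
```python
from h import *
from plant import vision
plan(.045,-.16,.03,0)
S=vision.snapshot("top")
cv2.imwrite("pics/top5.png",cv2.resize(S["img"][145:260,160:320],None,fx=5,fy=5,interpolation=cv2.INTER_CUBIC))
S=vision.snapshot("side")
cv2.imwrite(f"pics/side5.png",cv2.resize(S["img"][105:255,145:345],(800,600),interpolation=cv2.INTER_CUBIC))
```

```text
t 10.2 inc cm/deg [ 0.09  0.01  8.55 -0.12] board tip [ 0.0441 -0.1599  0.1155] F [-1.2  0.8  0.4] op 0.0004 rot [-3.14e+00  1.00e-03  9.90e-02]
```

View pics/top5.png

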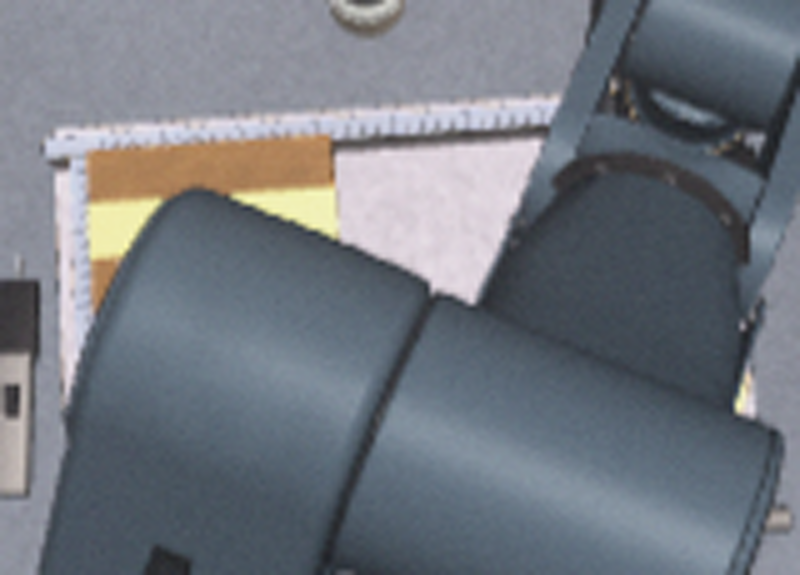

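View pics/side5.png

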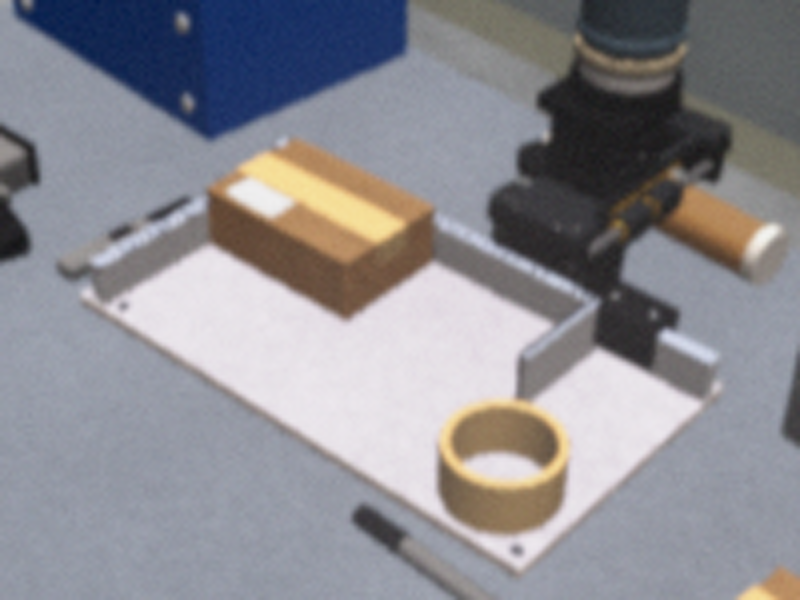

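Emit:
{"method": "step_arm", "body": {
  "increments": [
    [[0,0,2,0,-1],[0,0,4,0,-1],[0,0,6,0,-1],[0,0,8,0,-1],[0,0,8.5,0,-1],[0,-0.3,8.5,0,-1],[0,-1,8.5,0,-1],[0,-1.7,8.5,0,-1],[0,-2.4,8.5,0,-1],[0,-3.1,8.5,0,-1],[0,-3.8,8.5,0,-1],[0,-4.5,8.5,0,-1]]
  ]
}}

```text
time_s: 11.5
position: [0.6419, -0.0825, 0.1017]
tcp_rot: [3.141, -0.002, 0.1]
force: [0.6, -2.0, 1.4]
opening: 0.0008
```

Run:
```python
from h import *
from plant import vision
plan(.045,.0225,.03,0)
S=vision.snapshot("side")
cv2.imwrite(f"pics/side6.png",cv2.resize(S["img"][105:255,145:345],(800,600),interpolation=cv2.INTER_CUBIC))
```

```text
t 11.5 inc cm/deg [ -0.04 -13.71   0.17  -0.03] board tip [ 0.0454 -0.1146  0.0317] F [ 0.6 -2.   1.4] op 0.0008 rot [ 3.141e+00 -2.000e-03  1.000e-01]
```

View pics/side6.png

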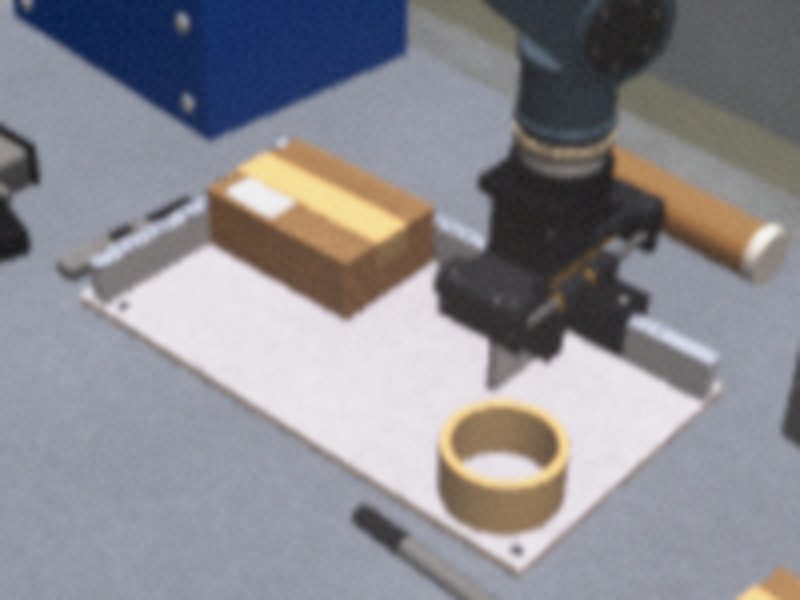

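Emit:
{"method": "step_arm", "body": {
  "increments": [
    [[0,-0.8,0,0,-1],[0,-1.6,0,0,-1],[0,-2.4,0,0,-1],[0,-3.2,0,0,-1],[0,-4,0,0,-1],[0,-4.8,0,0,-1],[0,-5.6,0,0,-1],[0,-6.4,0,0,-1],[0,-7.2,0,0,-1],[0,-8,0,0,-1],[0,-8.8,0,0,-1],[0,-9.5,0,0,-1]]
  ]
}}

```text
time_s: 12.75
position: [0.6317, 0.0125, 0.101]
tcp_rot: [-3.142, 0.0, 0.101]
force: [2.1, -2.1, -0.1]
opening: 0.0003
```

Emit:
{"method": "step_arm", "body": {
  "increments": [
    [[0,-0.6,0,0,-1],[0,-1.2,0,0,-1],[0,-1.8,0,0,-1],[0,-2.4,0,0,-1],[0,-2.8,0,0,-1],[0,-3.1,0,0,-1],[0,-3.3,0,0,-1]]
  ]
}}

```text
time_s: 13.45
position: [0.6283, 0.0449, 0.101]
tcp_rot: [-3.142, 0.0, 0.101]
force: [1.1, -1.9, 0.3]
opening: 0.0005
```

Run:
```python
from h import *
plan(.045,.0225,.03,0)
```

```text
t 13.45 inc cm/deg [ 0.03 -0.91  0.1  -0.02] board tip [0.0447 0.0134 0.031 ] F [ 1.1 -1.9  0.3] op 0.0005 rot [-3.142  0.     0.101]
```

Emit:
{"method": "step_arm", "body": {
  "increments": [
    [[0,-0.3,0,0,-1],[0,-0.5,0,0,-1],[0,-0.7,0,0,-1]]
  ]
}}

```text
time_s: 13.75
position: [0.6277, 0.0516, 0.101]
tcp_rot: [-3.142, 0.0, 0.1]
force: [2.0, -2.5, -1.7]
opening: 0.0006
```

Emit:
{"method": "step_arm", "body": {
  "increments": [
    [[0,-0.2,0,0,-1]]
  ]
}}

```text
time_s: 13.85
position: [0.6275, 0.0533, 0.101]
tcp_rot: [3.141, 0.0, 0.101]
force: [0.9, -8.9, -1.3]
opening: 0.0003
```

Emit:
{"method": "step_arm", "body": {
  "increments": [
    [[0,-0.2,0,0,-1]]
  ]
}}

```text
time_s: 13.95
position: [0.6275, 0.0536, 0.101]
tcp_rot: [3.137, 0.0, 0.103]
force: [0.6, -13.9, -0.6]
opening: 0.0005
```

Emit:
{"method": "step_arm", "body": {
  "increments": [
    [[0,-0.2,0,0,-1]]
  ]
}}

```text
time_s: 14.05
position: [0.6275, 0.0538, 0.1011]
tcp_rot: [3.135, 0.001, 0.104]
force: [0.6, -18.3, -0.3]
opening: 0.0005
```

Run:
```python
from h import *
plan(.045,.0225,.03,0)
```

```text
t 14.05 inc cm/deg [ 0.02 -0.01  0.11  0.15] board tip [0.0448 0.0224 0.0311] F [  0.6 -18.3  -0.3] op 0.0005 rot [3.135e+00 1.000e-03 1.040e-01]
```

Emit:
{"method": "step_arm", "body": {
  "increments": [
    [[0,0.5,0,0,-1],[0,2,0,0,-1],[0,3,-3,0,-1],[0,3,-8,0,-1],[0,4,-13,0,-1],[-2,8,-17,0,-1],[-4,12,-18,0,-1],[-6,16,-18,0,-1],[-8,20,-18,0,-1],[-10,24,-18,0,-1],[-12,28,-18,0,-1],[-14,32,-18,0,-1]]
  ]
}}

```text
time_s: 15.25
position: [0.5187, -0.2762, 0.281]
tcp_rot: [-3.14, 0.0, 0.1]
force: [1.0, 0.1, 0.6]
opening: 0.0008
```

Emit:
{"method": "step_arm", "body": {
  "increments": [
    [[-2,4,0,0,-1],[-4,8,0,0,-1],[-6,12,0,0,-1],[-8,16,0,0,-1],[-8,18,0,0,-1],[-8,18,0,0,-1],[-8,18,0,0,-1]]
  ]
}}

```text
time_s: 15.95
position: [0.458, -0.4612, 0.2804]
tcp_rot: [-3.139, 0.0, 0.1]
force: [0.1, 1.0, -0.0]
opening: 0.0005
```

Run:
```python
from h import *
from plant import vision
plan(.045,.0225,.03,0)
S=vision.snapshot("top")
cv2.imwrite("pics/top7.png",cv2.resize(S["img"][145:260,160:320],None,fx=5,fy=5,interpolation=cv2.INTER_CUBIC))
S=vision.snapshot("side")
cv2.imwrite(f"pics/side7.png",cv2.resize(S["img"][135:255,165:330],None,fx=4.8,fy=4.8,interpolation=cv2.INTER_CUBIC))
```

```text
t 15.95 inc cm/deg [ 22.02 -49.57  18.04  -0.07] board tip [-0.1759 -0.4729  0.2104] F [ 0.1  1.  -0. ] op 0.0005 rot [-3.139  0.     0.1  ]
```

View pics/top7.png

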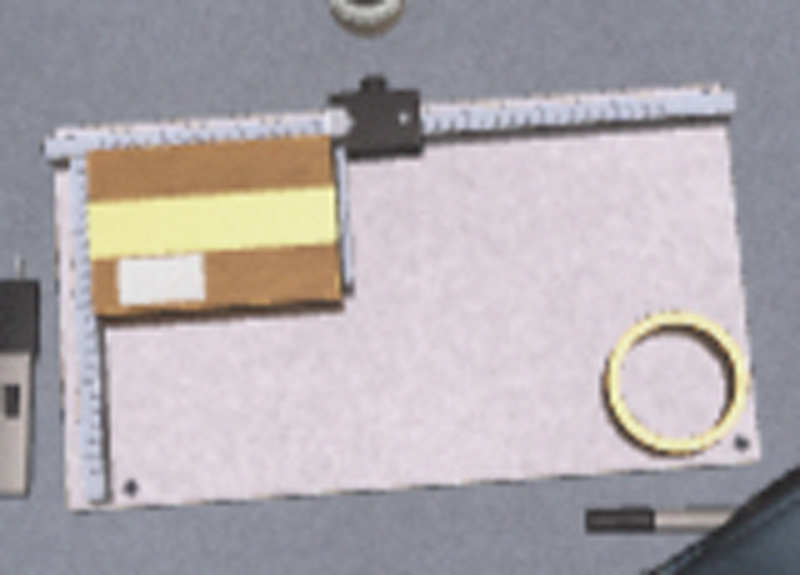

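View pics/side7.png

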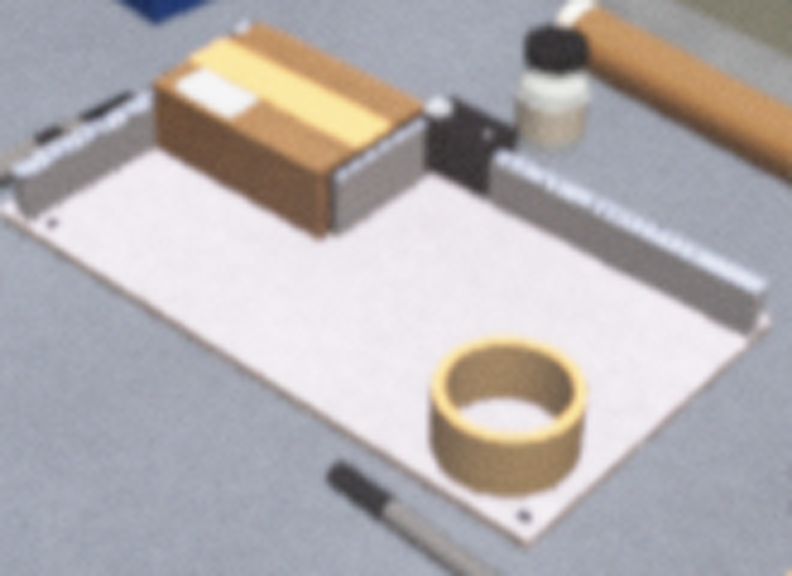

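Run:
```python
from h import *
from plant import vision
T=vision.snapshot("top");S=vision.snapshot("side");b=np.loadtxt("b.txt")
ut=lambda l:un(l,5,(160,145)); us=lambda l:un(l,4.8,(165,135))
x,y,h=.055,.08,.06
C=[[x,y,h],[x,-y,h],[-x,-y,h],[-x,y,h]]
ct=ut([(88,154),(330,138),(342,302),(97,317)])
Cs=C+[[-x,-y,0],[-x,y,0]]
cs=us([(252,22),(429,108),(325,171),(155,85),(323,238),(158,152)])
for o in ([(T,C,ct)],[(T,C,ct),(S,Cs,cs)]):
    c,res=fit(o,.012);print(c.round(4),c[2]-b[2],res.reshape(-1,2).round(2).tolist());print(inv(b,pose(c,C)).round(4)[:, :2].tolist())
# overlay of ideal
c=pose(b,[[.045,.12,0]])[0];c=[c[0],c[1],b[2]]
for s,k,o,nm,sl in((T,5,(160,145),"top",(slice(145,260),slice(160,320))),(S,4.8,(165,135),"side",(slice(135,255),slice(165,330)))):
    I=cv2.resize(s["img"][sl],None,fx=k,fy=k,interpolation=cv2.INTER_CUBIC)
    L=C+[[x,y,0],[x,-y,0],[-x,-y,0],[-x,y,0]]
    q=((proj(s,pose(c,L,.012))-np.array(o)+.5)*k-.5)
    print(nm,q.round(0).tolist())
    for i in range(4):
        cv2.line(I,tuple(q[i].astype(int)),tuple(q[(i+1)%4].astype(int)),(0,0,255),1)
    cv2.imwrite(f"pics/ov_{nm}.png",I)
```

```text
[0.6138 0.1502 0.0991] -0.0019456941931294824 [[-0.14, -0.18], [0.48, -0.27], [0.22, -0.01], [-0.57, 0.46]]
[[0.096, 0.1996], [0.0957, 0.0396], [-0.0143, 0.0398], [-0.014, 0.1998]]
[0.6162 0.1494 0.1167] 0.015632654547016664 [[-0.14, -0.46], [0.41, -1.39], [0.75, -1.2], [0.03, 0.12], [1.18, -0.01], [-0.42, -0.89], [-0.78, 0.63], [-1.14, -0.23], [-0.34, 1.62], [-0.75, 0.41]]
[[0.0969, 0.1995], [0.0994, 0.0395], [-0.0106, 0.0378], [-0.0131, 0.1978]]
top [[86.0, 147.0], [331.0, 130.0], [342.0, 295.0], [94.0, 313.0], [100.0, 169.0], [335.0, 152.0], [345.0, 311.0], [107.0, 328.0]]
side [[260.0, 20.0], [427.0, 103.0], [319.0, 172.0], [151.0, 81.0], [262.0, 88.0], [424.0, 173.0], [320.0, 244.0], [155.0, 151.0]]
```

View pics/ov_top.png

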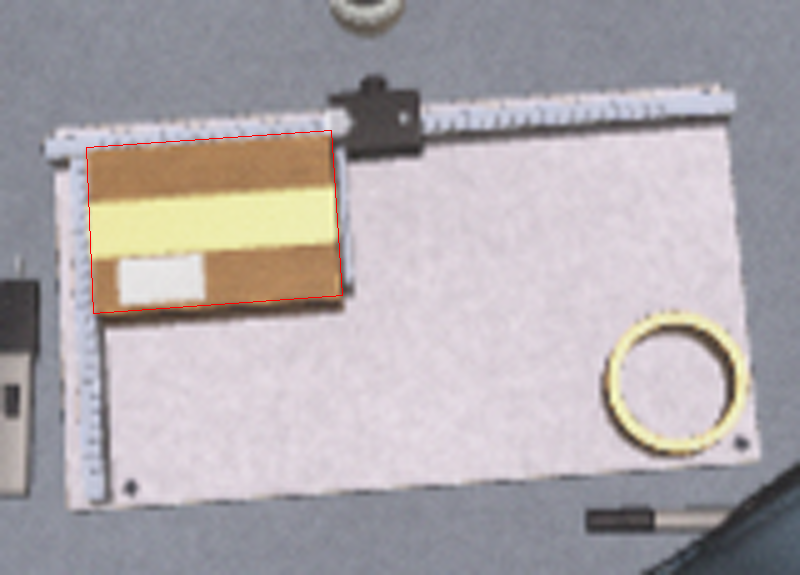

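View pics/ov_side.png

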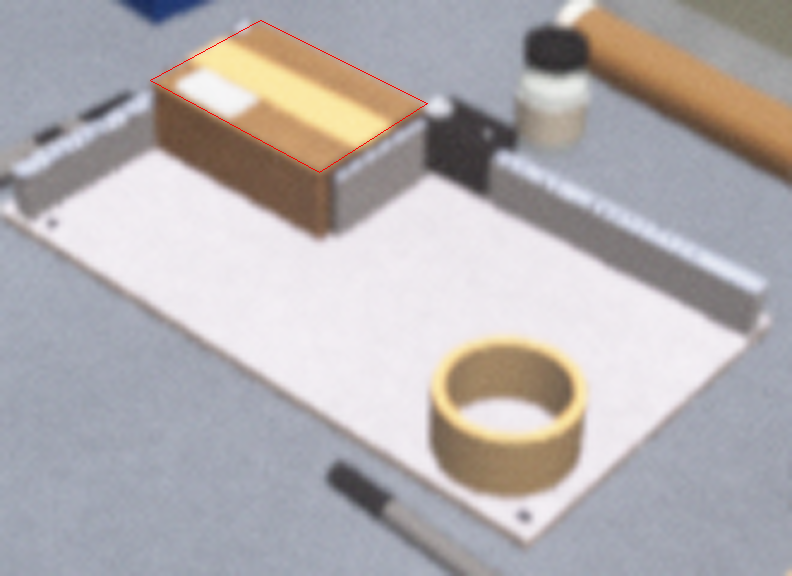

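Run:
```python
from h import *
plan(-.065,.115,.2,np.pi/2)
```

```text
t 16.15 inc cm/deg [ 11.06 -58.68   1.1  -89.92] board tip [-0.1748 -0.472   0.211 ] F [ 0.4 -0.7  0.5] op 0.0005 rot [-3.14   0.     0.102]
```

Emit:
{"method": "step_arm", "body": {
  "increments": [
    [[1,-4.5,0,-8,0],[2,-9,0,-16,1],[3,-13.5,0,-24,1],[4,-18,0,-32,1],[5,-22.5,0,-40,1],[6,-27,0,-48,1],[7,-31.5,0,-56,1],[8,-36,0,-64,1],[9,-40.5,0,-72,1],[10,-45,0,-80,1],[11,-49.5,0,-88,1],[11,-54,0,-90,1]]
  ]
}}

```text
time_s: 17.35
position: [0.5141, 0.0892, 0.2816]
tcp_rot: [3.139, 0.0, 1.676]
force: [0.4, 0.1, 0.5]
opening: 0.0844
```

Emit:
{"method": "step_arm", "body": {
  "increments": [
    [[0,0,0,0,1],[0,0,0,0,1]]
  ]
}}

```text
time_s: 17.55
position: [0.5129, 0.0882, 0.2813]
tcp_rot: [-3.142, 0.0, 1.676]
force: [-0.4, -0.3, -0.1]
opening: 0.0867
```

Run:
```python
from h import *
plan(-.065,.115,.1,np.pi/2)
```

```text
t 17.55 inc cm/deg [ 4.69  0.1  11.13  0.21] board tip [-0.0658  0.0681  0.2113] F [-0.4 -0.3 -0.1] op 0.0867 rot [-3.142  0.     1.676]
```

Emit:
{"method": "step_arm", "body": {
  "increments": [
    [[2,-0.5,2,0.2,1],[4.7,-0.5,6,0.2,1],[4.7,-0.5,10,0.2,1],[4.7,-0.5,13,0.2,1],[4.7,-0.5,16,0.2,1],[4.7,-0.5,18.6,0.2,1],[4.7,-0.5,18.6,0.2,1]]
  ]
}}

```text
time_s: 18.25
position: [0.5025, 0.1312, 0.0923]
tcp_rot: [-3.135, -0.0, 1.666]
force: [-0.4, -0.7, 0.6]
opening: 0.0872
```

Run:
```python
from h import *
plan(-.0195,.115,.025,np.pi/2)
```

```text
t 18.25 inc cm/deg [ 0.33  5.23 -0.27 -0.34] board tip [-0.0718  0.112   0.0223] F [-0.4 -0.7  0.6] op 0.0872 rot [-3.135 -0.     1.666]
```

Emit:
{"method": "step_arm", "body": {
  "increments": [
    [[0,1,0,0,1],[0,2,0,0,1],[0,3,0,0,1],[0,3.8,0,0,1],[0,4.2,0,0,1],[0,4.5,0,0,1]]
  ]
}}

```text
time_s: 18.85
position: [0.5495, 0.1371, 0.0955]
tcp_rot: [3.141, 0.0, 1.668]
force: [-0.3, 0.5, 0.3]
opening: 0.087
```

Emit:
{"method": "step_arm", "body": {
  "increments": [
    [[0,0.2,0,0,1],[0,0.4,0,0,1]]
  ]
}}

```text
time_s: 19.05
position: [0.5524, 0.1374, 0.095]
tcp_rot: [-3.14, -0.0, 1.668]
force: [-4.0, 0.1, 2.4]
opening: 0.0871
```

Emit:
{"method": "step_arm", "body": {
  "increments": [
    [[0,0.2,0,0,1]]
  ]
}}

```text
time_s: 19.15
position: [0.5526, 0.1374, 0.0948]
tcp_rot: [-3.136, 0.0, 1.669]
force: [-6.5, -1.5, 4.0]
opening: 0.087
```

Emit:
{"method": "step_arm", "body": {
  "increments": [
    [[0,0.2,0,0,1]]
  ]
}}

```text
time_s: 19.25
position: [0.553, 0.1375, 0.0946]
tcp_rot: [-3.132, 0.0, 1.669]
force: [-7.4, -1.0, 5.5]
opening: 0.0869
```

Run:
```python
from h import *
plan(-.0195,.115,.025,np.pi/2)
```

```text
t 19.25 inc cm/deg [ 0.18  0.14 -0.04 -0.16] board tip [-0.0209  0.1132  0.0246] F [-7.4 -1.   5.5] op 0.0869 rot [-3.132  0.     1.669]
```

Emit:
{"method": "step_arm", "body": {
  "increments": [
    [[0,0.2,0,0,1]]
  ]
}}

```text
time_s: 19.35
position: [0.5539, 0.1376, 0.0945]
tcp_rot: [-3.129, 0.0, 1.669]
force: [-11.2, -3.0, 9.4]
opening: 0.0872
```

Emit:
{"method": "step_arm", "body": {
  "increments": [
    [[0,0.2,0,0,1]]
  ]
}}

```text
time_s: 19.45
position: [0.554, 0.1377, 0.0944]
tcp_rot: [-3.125, -0.0, 1.669]
force: [-14.2, -4.4, 11.6]
opening: 0.0871
```

Run:
```python
from h import *
plan(-.0195,.115,.025,np.pi/2)
```

```text
t 19.45 inc cm/deg [ 0.17  0.04 -0.06 -0.15] board tip [-0.0199  0.1133  0.0244] F [-14.2  -4.4  11.6] op 0.0871 rot [-3.125 -0.     1.669]
```

Emit:
{"method": "step_arm", "body": {
  "increments": [
    [[0,-0.5,0,0,1],[0,-2,0,0,1],[0,-4,-1,0,1],[0,-4,-5,0,1],[0,-4,-10,0,1],[1,-5,-15,0,1],[4,-8,-19,0,1],[8,-11,-20,0,1],[12,-14,-20,0,1],[16,-17,-20,0,1],[20,-20,-20,0,1],[24,-22,-20,0,1]]
  ]
}}

```text
time_s: 20.65
position: [0.3188, 0.3533, 0.2953]
tcp_rot: [3.141, -0.0, 1.667]
force: [1.1, 0.2, 0.5]
opening: 0.087
```

Emit:
{"method": "step_arm", "body": {
  "increments": [
    [[4,-1,0,0,1],[8,-2,0,0,1],[12,-3,0,0,1],[16,-4,0,0,1],[20,-4,0,0,1],[20,-4,0,0,1],[20,-4,0,0,1]]
  ]
}}

```text
time_s: 21.35
position: [0.2611, 0.548, 0.2945]
tcp_rot: [-3.141, 0.001, 1.669]
force: [-0.7, -0.8, 0.0]
opening: 0.0875
```

Run:
```python
from h import *
from plant import vision
plan(.045,.0225,.03,0)
S=vision.snapshot("top")
cv2.imwrite("pics/top8.png",cv2.resize(S["img"][145:260,160:320],None,fx=5,fy=5,interpolation=cv2.INTER_CUBIC))
S=vision.snapshot("side")
cv2.imwrite(f"pics/side8.png",cv2.resize(S["img"][135:255,165:330],None,fx=4.8,fy=4.8,interpolation=cv2.INTER_CUBIC))
```

```text
t 21.35 inc cm/deg [-52.77  31.63  19.45  89.86] board tip [-0.27    0.551   0.2245] F [-0.7 -0.8  0. ] op 0.0875 rot [-3.141e+00  1.000e-03  1.669e+00]
```

View pics/top8.png

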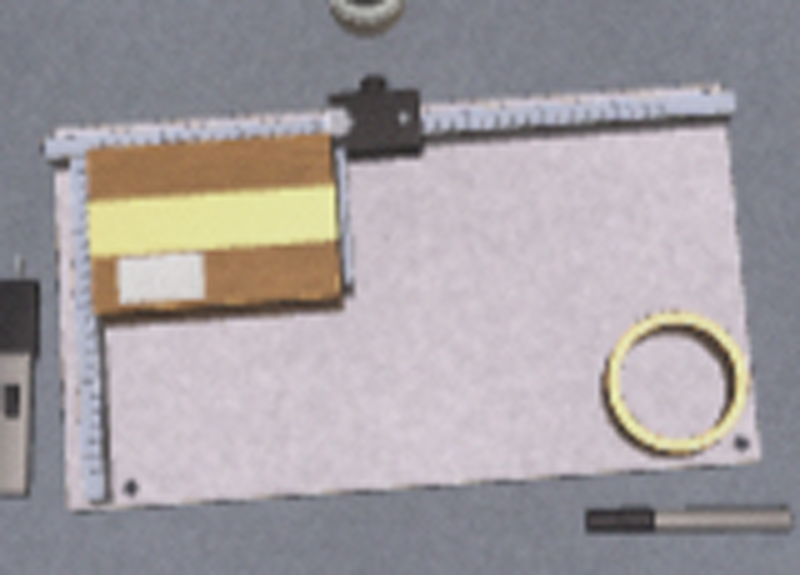

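View pics/side8.png

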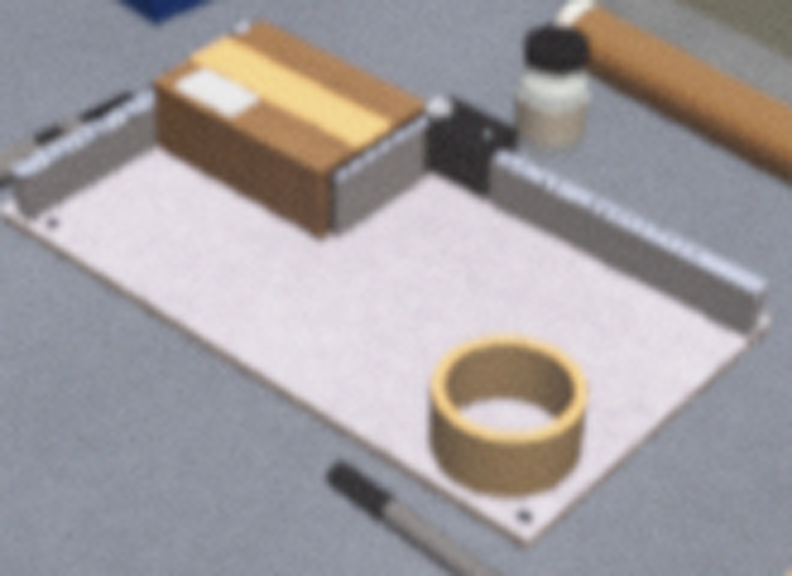

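```bash
python3 -c "
from plant import r
print(r.job_done())"
```

```text
the job is handed in; nothing more can be done
None
```

The carton is in the corner of the board and the sliding stop is up against its right end. I handed the job in at about 21 s of the 51 s allowed; no verdict came back.

1. **Into the back fence:** I pushed the carton about 48 mm with both open fingertips.
2. **Into the side fence:** I pushed it about 111 mm along the board with the fingers half open.
3. **Stop:** I slid it about 160 mm with closed fingers on the jaw's outer face, never gripping it.
4. **Second nudge:** I pressed the carton against the back fence again, which moved it about 1 mm. The arm then retreated well clear.

**Force and position:** Every push ended with a clear rise in force, between 13 and 20 N. The finger position at each of those points was within 1 mm of the flush value I had calculated.

**Pictures:** The final pictures show the carton's edges parallel to the fences and the stop plate on the carton's end. The tape roll, marker, cutter and jar show no visible shift. I did not re-check the small carton or the scanner, which were outside the final crops.

**One check disagreed:** before the second nudge, a fit to the top camera alone put the carton's far side about 4 mm short of the back fence, while adding the side camera gave 1 to 3 mm. The calibration is only good to about 2 mm, which is why I nudged again and relied on the contact readings. I did not repeat the fit afterwards.

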